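Give the chocolate mould a short shake

ROBOT

A 7-joint arm with a two-finger parallel gripper is mounted at the origin on the work surface. World frame = base frame: x ahead of the robot, y to its left, z up, the work surface at z = 0. Lengths are in mm, angles in rad, forces in N, time in s.
With the tool pointing down it reaches from about 400 to 875 mm from the base axis. Payload 4.4 kg.
Tool frame: the origin (TCP) lies at the very end of the fingers, on their centre line; the grasp point (between the pads) lies 19 mm behind it; z points along the fingers, x is the direction in which the jaws open and shut, and the axes are right-handed (so a half turn about z gives the same grasp; the last joint's range is limited). The gripper opens to 85 mm and grips with 20 to 120 N. Pads are 22 mm wide; open, the fingers measure 114 mm over their backs; the gripper's body (76 mm by 85 mm) begins 54 mm behind the grasp point. The pads swing forward as they close: fully open they stand 13 mm farther back than shut.
Start: joints at [-0.066, 0.628, 0.038, 1.517, -0.027, 0.996, -0.02], TCP at [650.014, 0.027, 231.313] pointing down, gripper open.
Joint ranges: [-3.06, 3.06], [-0.37, 2.12], [-1.25, 1.32], [0.18, 2.47], [-1.1, 4.24], [0.23, 1.98], [-2.94, 2.94]. Speed limits (rad/s): [2.57, 2.57, 3.14, 3.14, 3.14, 3.14, 3.14].

INTERFACE

Orientations are given as [roll, pitch, yaw] about the fixed x, y, z axes, in that order (R = Rz(yaw) Ry(pitch) Rx(roll)).
In Python, from cell import * gives the robot as it stands. The module is installed in compiled form; this text tells all that it offers.
- The arm moves only by the tool play_rows, never from a script. Its argument "targets" is a list of rows, each an object with "slide": the shift along the tool's x, y, z in mm, a list of three; "turn": the turn, a rotation vector about the tool's x, y, z in degrees, a list of three; "hand": the finger opening in mm, from 0 to 85.4. A call has 1 to 5 rows; each row shifts and turns the commanded pose from where the row before left it, along the tool's axes as they then stand; what a row does not reach is not made up. A row lasts 1/8 s, in which the tool goes at most 62.5 mm and 10.7 degrees, less where a joint would pass 70% of its speed; a pose out of reach is approached as far as the arm can. A call is refused whole if a number of a shift passes 62.5 or a number of a turn 10.7, either way. A call with a gripper value outside its range is refused whole. The fingers move at their own pace and stop on an object; the grip force is fixed at half the most. Time passes only in rows, so rows that do not move let the fingers close. It gives the time, the measured TCP pose, the force and the opening at its end, in the units of the state.
- read_state(): the state, without advancing time (a new reading comes with each control period).
- get_image(name): name is "scene" or "side" or "wrist"; returns (picture, depth): 400x640x3 uint8, blue, green, red; 400x640 float32, mm along the optical axis (not along the pixel's ray), 0 where there is no reading.
- calibration(name): a dict with "K" (3x3 intrinsics, pixels), "D" ([k1, k2, p1, p2, k3] as OpenCV has them; the pictures are not rectified), "R" (3x3) and "t" (3): a world point X has camera coordinates R X + t. Camera axes: x right, y down, z forward; pixel columns grow to the right and rows downward; lengths in mm; the calibration is good to about 2 mm. A picture is of the moment at which its call begins: read the wrist's pose just before it. calibration takes no time and is no camera call; for the wrist camera it gives the pose at the moment of the call.
- finish_job(): hands the job in, once; it reports no verdict.
The state is a dict: "clock": time; "qpos": joint angles; "qd": joint speeds; "tau": joint torques, N m; "eef_pos": TCP position; "tool_rot": TCP orientation; "force": force on the tool from outside, world axes, zero at the start; "torque": the same for the moment, N m; "width": finger opening in mm.
Only numpy, scipy, OpenCV 4.12 (cv2) and the standard library are available. Lean on these libraries where they do the work, as an engineer would, in place of code of your own. Each camera call takes 0.05 s, during which the arm holds its last target.

TASK

Give the mould on the vibrating plate a short shake: flip the toggle switch on the vibrating plate's own ledge over to the other side so that it snaps on, let it run for at least three seconds, then flip it back off. Leave the switches of the melting pot and of the bench lamp as they are.

Things in the scene. Friction and masses are not known exactly. Their poses are not given: they have to be found in the camera images.
- vibrator: Vibrating plate: low steel housing, 380 (x) by 190 mm (y), fixed to the bench. Origin: centre of its underside, on the bench; z up, x from its switch ledge to its far end. The ledge (x -190 to -112 mm) is flat, 85 mm high and holds only the toggle, pivot at x -150, y 0, z 85 mm. Behind it a rimmed plate (x -105 to 185, rim top 84 mm) carries a frosted mould 275 x 135 mm, top at 100 mm.
- plate_switch (a joint): Its bat, rad: 0 off (the start), leaning to the vibrator's -y, right seen from the robot; 0.4 upright; 0.8 on, leaning to +y. Steel, 42 mm long, 7 mm thick at foot, 11 at tip; foot nut 20 mm across, 5 high. Swings sideways; at rest the tip is 16 mm off centre, 124 mm above the bench. A spring holds it at either side: it yields to 3 to 5 N on its upper half and snaps over once past upright.
- pot_switch (a joint): The same kind of bat on the melting pot, a taller steel housing (380 x 190 mm, 90 mm high) with a lidded pan and a black dial on its front, standing to the other side of the bench. 0 = off, 0.8 = on, leaning to the left. It is on and must stay on.
- lamp_switch (a joint): The same kind of bat on the bench lamp's switch box, a white box 90 x 80 mm, 60 mm high, between the two machines. 0 = off, leaning to the right, 0.8 = on. It is off and must stay off.
There are look-alikes about, which are no part of the job. Leave any orange or yellow look-alike of the part that bears lamp_switch alone.

How it is judged:
By the outcome, as a careful person would: the job done as asked, in the order asked, and still so for the second after the job is handed in, with the robot touching nothing.
It also fails if it takes over 45 s, if anything falls off the work surface, if the arm or the gripper's body presses on something with over 40 N, if the wrist force passes 120 N, or if a joint passes its speed limit or range.

## Working session

There is one attempt and no reset: what is moved stays moved. The work goes in short steps, Python scripts to look and compute and a tool call to move; the robot and the scene stay as the last step left them, time stands still between calls to the robot, and variables do not carry over. Pictures are saved under pics/ and viewed, and the job is handed in when it is done.

Besides the shell and the picture viewer there is one more tool, called after "Call:" by a JSON object that holds its "fn" and its "kwargs", one argument or row to a line. play_rows: Moves the arm, as the interface text tells. Its arguments: {"type":"object","properties":{"targets":{"type":"array"}},"required":["targets"]}

```bash
mkdir -p pics; python3 - <<'E'
from cell import *
import cv2, numpy as np
print(read_state())
for n in ("scene","side"):
    p,d=get_image(n); cv2.imwrite(f"pics/{n}0.png",p); np.save(f"{n}_d0.npy",d); c=calibration(n); print(n,c)
E
```

```text
{'clock': 0.0, 'qpos': array([-0.065826  ,  0.62930145,  0.03844376,  1.51837548, -0.026983  ,
        0.99629185, -0.01998485]), 'qd': array([-0.00048554, -0.00043921, -0.00094441,  0.00121599,  0.00020186,
        0.00037217, -0.002446  ]), 'tau': array([-1.11932164e-03, -5.63405585e+01,  1.22606792e+00, -1.93450052e+01,
        1.09587883e-02,  1.05136272e-02, -8.84369996e-06]), 'eef_pos': array([6.49377561e+02, 3.99019624e-02, 2.30415683e+02]), 'tool_rot': array([3.14155502e+00, 1.85769935e-03, 4.87363000e-05]), 'force': array([ 0.15042684, -0.28034559, -0.46820472]), 'torque': array([-0.00405909, -0.04399298,  0.03980271]), 'width': 85.33022455261181}
scene {'K': array([[475.39737223,   0.        , 318.01610806],
       [  0.        , 475.39737223, 204.0454727 ],
       [  0.        ,   0.        ,   1.        ]]), 'D': array([-0.12738417,  0.        ,  0.        ,  0.        ,  0.        ]), 'R': array([[ 0.38302114,  0.92363589,  0.01384006],
       [ 0.65933962, -0.26286564, -0.70439543],
       [-0.64696682,  0.27892364, -0.70967284]]), 't': array([-212.23833741, -332.55540102, 1590.79855328])}
side {'K': array([[443.43474982,   0.        , 318.88483862],
       [  0.        , 443.43474982, 203.91674559],
       [  0.        ,   0.        ,   1.        ]]), 'D': array([0.03437762, 0.        , 0.        , 0.        , 0.        ]), 'R': array([[-0.85662416, -0.51591697,  0.00497295],
       [-0.2860524 ,  0.46689331, -0.83677037],
       [ 0.4293822 , -0.71822024, -0.54753138]]), 't': array([469.49975309, 222.89140277, 889.55035496])}
```

View pics/scene0.png

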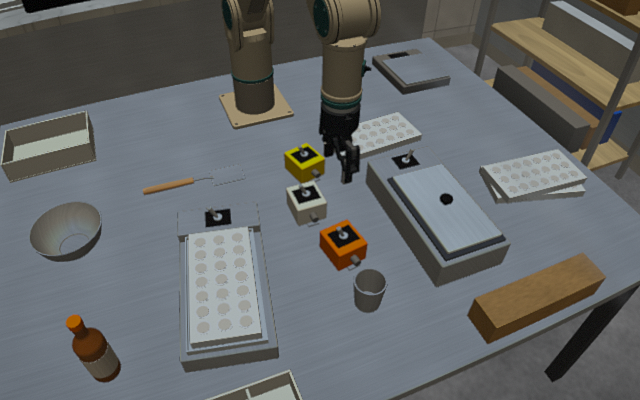

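View pics/side0.png

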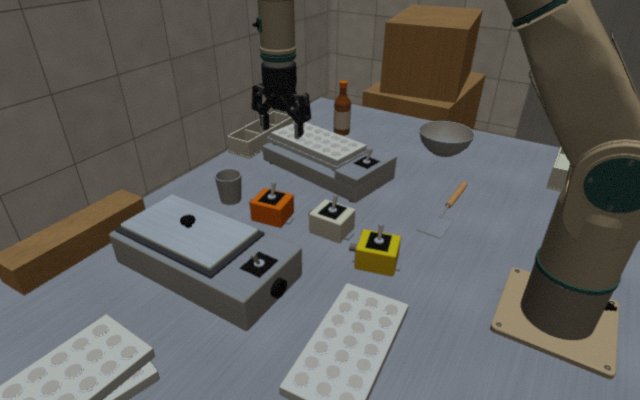

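The scene shows the vibrator with its switch at about (217,215), the mould behind it. The melting pot switch is at (406,160) and the white lamp box at (306,200). In the side view the vibrator's switch is at (367,160).

```bash
cat > h.py <<'E'
from cell import *
import cv2, numpy as np
def world(n,px,d,c=None):
    c=c or calibration(n); px=np.array(px,float).reshape(-1,1,2)
    u=cv2.undistortPoints(px,c["K"],c["D"]).reshape(-1,2)
    z=np.array([d[int(round(p[1])),int(round(p[0]))] for p in px.reshape(-1,2)])
    return (np.c_[u,np.ones(len(u))]*z[:,None]-c["t"])@c["R"]
def cloud(n,d):
    yy,xx=np.mgrid[0:400,0:640]; px=np.c_[xx.ravel(),yy.ravel()]
    return world(n,px,d).reshape(400,640,3)
E
python3 - <<'E'
from h import *
np.set_printoptions(suppress=True,precision=1)
for n,b,s in (("scene",(165,190,285,370),6),("side",(320,130,410,200),8)):
    p=cv2.imread(f"pics/{n}0.png"); d=np.load(f"{n}_d0.npy")
    C=cloud(n,d); np.save(f"{n}_c0.npy",C)
    x0,y0,x1,y1=b
    cv2.imwrite(f"pics/{n}0_crop.png",cv2.resize(p[y0:y1,x0:x1],None,fx=s if n=="side" else 3,fy=s if n=="side" else 3,interpolation=cv2.INTER_CUBIC))
    if n=="scene": cv2.imwrite("pics/scene0_cropb.png",cv2.resize(p[195:245,165:285],None,fx=6,fy=6,interpolation=cv2.INTER_CUBIC))
    S=C[y0:y1,x0:x1].reshape(-1,3)
    m=(S[:,2]>80)&(S[:,2]<90)
    h=np.histogram(S[:,2],bins=np.arange(-10,150,10)); print(n,h[0])
    # body: housing points above 70
    q=S[(S[:,2]>77)&(S[:,2]<108)].astype(np.float32)
    print(cv2.minAreaRect(q[:,:2]))
    t=S[(S[:,2]>110)&(S[:,2]<140)]; print("tall",len(t)); print(t[:40])
E
```

```text
scene [6069 1264  175  234  239  228 1963  404 1036 2500 5630 1726   17    8
    0]Traceback (most recent call last):
  File "<stdin>", line 14, in <module>
cv2.error: OpenCV(4.12.0) /io/opencv/modules/imgproc/src/convhull.cpp:143: error: (-215:Assertion failed) total >= 0 && (depth == CV_32F || depth == CV_32S) in function 'convexHull'
```

```bash
python3 - <<'E'
from h import *
np.set_printoptions(suppress=True,precision=1)
for n,b,s in (("scene",(165,190,285,370),3),("side",(255,110,410,200),5)):
    p=cv2.imread(f"pics/{n}0.png"); d=np.load(f"{n}_d0.npy")
    C=cloud(n,d)
    x0,y0,x1,y1=b
    cv2.imwrite(f"pics/{n}0_crop.png",cv2.resize(p[y0:y1,x0:x1],None,fx=s,fy=s,interpolation=cv2.INTER_CUBIC))
    if n=="scene": cv2.imwrite("pics/scene0_cropb.png",cv2.resize(p[195:245,165:285],None,fx=6,fy=6,interpolation=cv2.INTER_CUBIC))
    S=C[y0:y1,x0:x1].reshape(-1,3)
    q=S[(S[:,2]>74)&(S[:,2]<108)]
    from scipy.spatial import cKDTree
    k=cKDTree(q); q=q[[len(v)>25 for v in k.query_ball_point(q,15)]]
    r=cv2.minAreaRect(np.ascontiguousarray(q[:,:2],dtype=np.float32).reshape(-1,1,2)); print(n,r); print(cv2.boxPoints(r))
    t=S[(S[:,2]>108)&(S[:,2]<140)]; print("tall",len(t)); print(t[:30])
E
```

```text
scene ((686.9100341796875, -281.8926696777344), (190.96009826660156, 377.7295227050781), 78.23837280273438)
[[ 482.5 -336.9]
 [ 852.3 -413.9]
 [ 891.3 -226.9]
 [ 521.5 -149.9]]
tall 27
[[ 539.5 -268.1  123.3]
 [ 537.1 -265.7  120.1]
 [ 538.7 -263.6  120.9]
 [ 538.4 -270.7  120. ]
 [ 542.6 -268.9  123.3]
 [ 541.8 -266.6  121.7]
 [ 544.4 -264.6  123.4]
 [ 541.3 -262.1  119.5]
 [ 540.7 -271.4  119.1]
 [ 543.  -269.4  120.7]
 [ 543.  -267.2  119.8]
 [ 543.2 -265.   119.1]
 [ 545.  -262.9  120. ]
 [ 539.3 -260.1  113.6]
 [ 540.  -271.8  115.4]
 [ 543.5 -269.9  118. ]
 [ 545.4 -267.8  119. ]
 [ 546.1 -265.7  118.9]
 [ 539.2 -262.8  111.2]
 [ 544.7 -261.1  115.8]
 [ 541.8 -268.   112.3]
 [ 542.  -265.8  111.7]
 [ 544.4 -263.8  113.2]
 [ 543.3 -261.4  111.3]
 [ 543.1 -259.2  110.2]
 [ 542.8 -266.3  109.4]
 [ 543.3 -264.1  109. ]]
side ((715.3114624023438, -290.0211486816406), (375.20428466796875, 469.01556396484375), 44.31694412231445)
[[ 417.3 -253.3]
 [ 744.9 -588.9]
 [1013.4 -326.7]
 [ 685.7    8.8]]
tall 24
[[ 546.3 -263.5  120.4]
 [ 541.8 -260.1  123. ]
 [ 538.8 -260.1  123.7]
 [ 537.9 -265.1  121.9]
 [ 544.1 -258.9  119.8]
 [ 542.3 -261.7  119.1]
 [ 537.9 -258.6  121.5]
 [ 536.3 -262.   120.5]
 [ 542.8 -256.6  118. ]
 [ 540.2 -257.6  118.2]
 [ 539.4 -262.6  116.3]
 [ 536.9 -263.9  116.4]
 [ 541.1 -253.2  116.8]
 [ 540.6 -259.   114.4]
 [ 538.7 -261.5  113.9]
 [ 537.3 -265.2  112.7]
 [ 545.6 -257.   110.9]
 [ 539.1 -249.2  115.9]
 [ 538.  -253.6  114.3]
 [ 537.7 -259.8  111.7]
 [ 544.1 -254.2  109.4]
 [ 542.2 -256.8  108.7]
 [ 540.3 -259.3  108.2]
 [ 537.  -258.7  109.3]]
```

View pics/scene0_cropb.png

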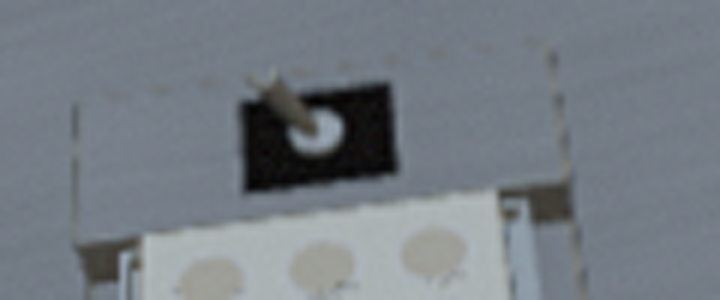

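View pics/side0_crop.png

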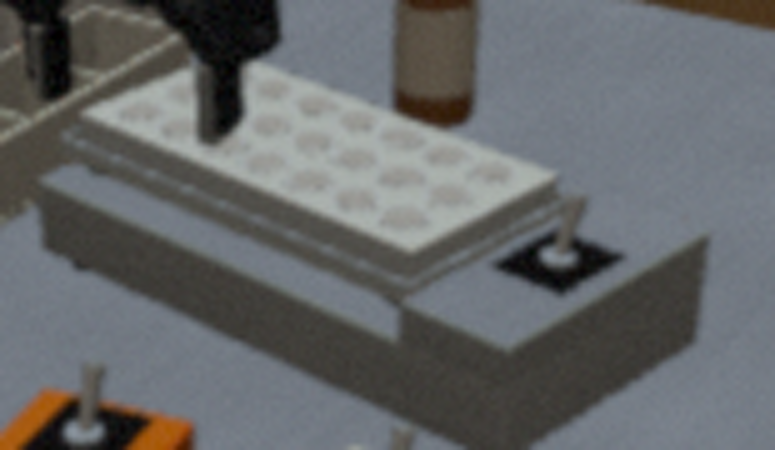

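The fitted housing measures 378 x 191 mm at the right heights. That puts its yaw at -11.8° and the pivot at about (540,-251). The bat tip was seen at (541,-265) in both views, leaning to -y (off). I'll push with the fingers shut, and first travel at height.

Call:
{"fn": "play_rows", "kwargs": {
  "targets": [
    {"slide": [-24,59.5,0],"turn": [0,0,0],"hand": 0},
    {"slide": [-24,59.5,0],"turn": [0,0,0],"hand": 0},
    {"slide": [-24,59.5,0],"turn": [0,0,0],"hand": 0},
    {"slide": [-24,59.5,0],"turn": [0,0,0],"hand": 0},
    {"slide": [-24,59.5,0],"turn": [0,0,0],"hand": 0}
  ]
}}

```text
clock: 0.72
eef_pos: [532.0, -291.4, 231.0]
tool_rot: [-3.141, 0.0, 0.0]
force: [0.7, -0.3, 0.7]
width: -0.1
```

Call:
{"fn": "play_rows", "kwargs": {
  "targets": [
    {"slide": [0,0,0],"turn": [0,0,6],"hand": 0},
    {"slide": [0,0,0],"turn": [0,0,5.8],"hand": 0},
    {"slide": [0,0,0],"turn": [0,0,0],"hand": 0},
    {"slide": [0,0,0],"turn": [0,0,0],"hand": 0}
  ]
}}

```text
clock: 1.23
eef_pos: [533.1, -289.4, 231.1]
tool_rot: [-3.141, 0.0, -0.204]
force: [0.9, 0.3, 0.2]
width: 0.0
```

```bash
cat >> h.py <<'E'
V=np.array([686.9,-281.9]); a=-np.deg2rad(11.76)
ex=np.array([np.cos(a),np.sin(a)]); ey=np.array([-np.sin(a),np.cos(a)])
def tcpv():
    s=read_state(); p=s["eef_pos"]; d=p[:2]-V
    print("t",round(s["clock"],2),"v",d@ex,d@ey,p[2],"rot",s["tool_rot"],"F",s["force"],"w",s["width"])
E
python3 - <<'E'
from h import *
tcpv()
p,d=get_image("wrist"); cv2.imwrite("pics/w1.png",p)
C=cloud("wrist",d); D=C[...,:2]-V
v=np.dstack([D@ex,D@ey,C[...,2]])
m=(d>0)&(v[...,2]>108)&(v[...,2]<135)&(abs(v[...,0]+150)<25)&(abs(v[...,1])<35)
print(m.sum(), v[m].min(0),v[m].max(0),v[m].mean(0))
m=(d>0)&(v[...,2]>78)&(v[...,2]<90)
print(m.sum(), np.percentile(v[m],[1,99],axis=0))
E
```

```text
t 1.23 v -149.02809385478426 -38.69300700138074 231.0683553127509 rot [-3.14143265e+00  4.87625341e-04 -2.03721815e-01] F [0.88329814 0.31546072 0.22547981] w 0.005226875855471249
215 [-152.48170499  -18.76862354  108.11310722] [-141.95590572   -3.00132054  127.2340015 ] [-147.25353712  -10.78235209  120.54807785]
18781 [[-186.10400178 -223.78789765   78.42588092]
 [ 160.89657134   93.24940459   89.37375594]]
```

View pics/w1.png

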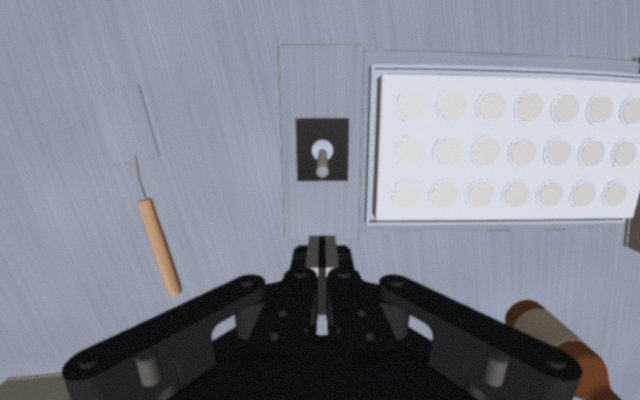

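The wrist view shows the nut at (322,150) and the bat tip at (322,172), leaning toward the fingers and in line with them. Next I move out to y_v ≈ -50 and go down to about z 108.

Call:
{"fn": "play_rows", "kwargs": {
  "targets": [
    {"slide": [0,12,0],"turn": [0,0,0],"hand": 0},
    {"slide": [0,0,45],"turn": [0,0,0],"hand": 0},
    {"slide": [0,0,45],"turn": [0,0,0],"hand": 0},
    {"slide": [0,0,32],"turn": [0,0,0],"hand": 0},
    {"slide": [0,0,0],"turn": [0,0,0],"hand": 0}
  ]
}}

```text
clock: 1.9
eef_pos: [528.6, -301.4, 107.0]
tool_rot: [-3.14, 0.005, -0.206]
force: [-0.7, 0.2, 0.5]
width: 0.2
```

```bash
python3 - <<'E'
from h import *
tcpv()
for n in ("wrist","side"):
    p,d=get_image(n); cv2.imwrite(f"pics/{n}2.png",p if n=="wrist" else cv2.resize(p[110:200,300:410],None,fx=6,fy=6))
E
```

```text
t 1.9 v -150.98407314297899 -51.35379459155758 106.97583808977085 rot [-3.14049069  0.00527906 -0.20617435] F [-0.66252151  0.22656085  0.51367176] w 0.18167590311243703
```

View pics/side2.png

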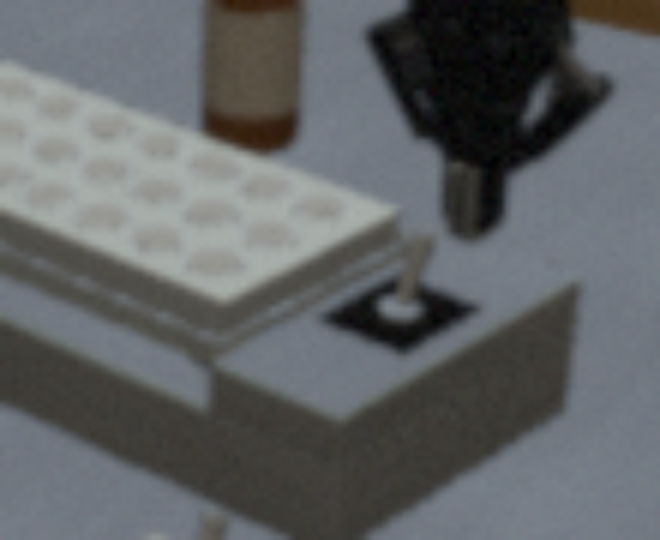

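View pics/wrist2.png

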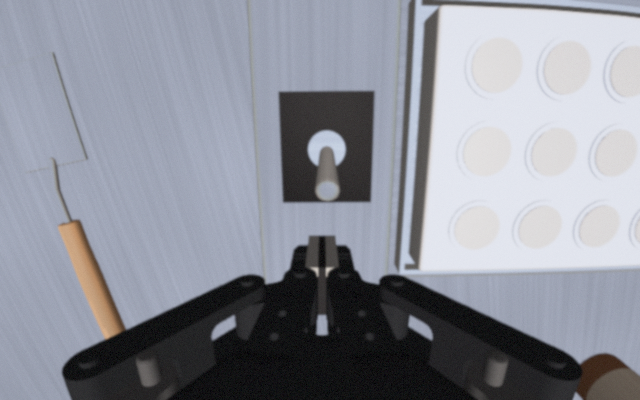

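The side view shows the fingers at (470,200), clear of the bat at (415,255), and level with its upper half. Now I push toward +y in small steps.

Call:
{"fn": "play_rows", "kwargs": {
  "targets": [
    {"slide": [0,-12,0],"turn": [0,0,0],"hand": 0},
    {"slide": [0,-8,0],"turn": [0,0,0],"hand": 0},
    {"slide": [0,-6,0],"turn": [0,0,0],"hand": 0},
    {"slide": [0,-6,0],"turn": [0,0,0],"hand": 0},
    {"slide": [0,-4,0],"turn": [0,0,0],"hand": 0}
  ]
}}

```text
clock: 2.62
eef_pos: [538.4, -265.1, 109.5]
tool_rot: [-3.141, -0.0, -0.205]
force: [0.4, 0.4, -0.1]
width: -0.7
```

```bash
python3 - <<'E'
from h import *
tcpv()
p,d=get_image("side"); cv2.imwrite("pics/side3.png",cv2.resize(p[110:200,300:410],None,fx=6,fy=6))
E
```

```text
t 2.62 v -148.8525759758029 -13.784124538551726 109.53508580219666 rot [-3.14064096e+00 -1.55952369e-04 -2.05262603e-01] F [ 0.37750041  0.37682016 -0.06932063] w -0.6889617045709058
```

View pics/side3.png

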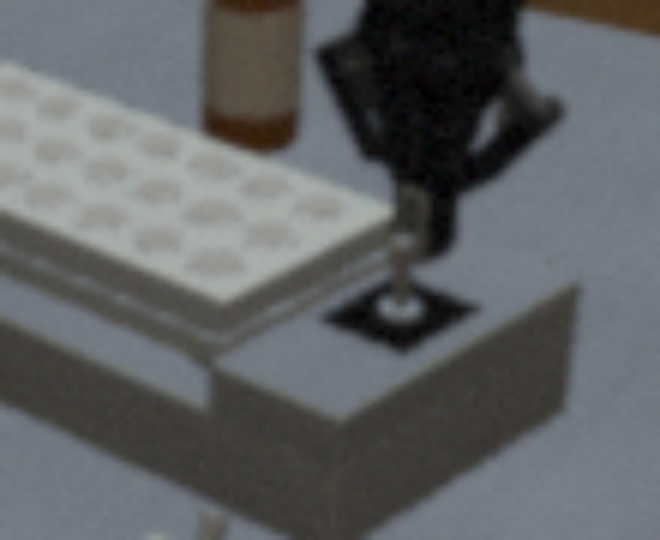

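The bat at (400,265) is about upright against the fingers. I push a few mm more.

Call:
{"fn": "play_rows", "kwargs": {
  "targets": [
    {"slide": [0,-3,0],"turn": [0,0,0],"hand": 0},
    {"slide": [0,-2,0],"turn": [0,0,0],"hand": 0},
    {"slide": [0,0,0],"turn": [0,0,0],"hand": 0}
  ]
}}

```text
clock: 3.05
eef_pos: [539.0, -261.0, 109.1]
tool_rot: [-3.141, 0.0, -0.206]
force: [-0.4, -0.4, -0.1]
width: -0.1
```

```bash
python3 - <<'E'
from h import *
tcpv()
p,d=get_image("side"); cv2.imwrite("pics/side4.png",cv2.resize(p[110:200,300:410],None,fx=6,fy=6))
p,d=get_image("wrist"); cv2.imwrite("pics/w4.png",p)
E
```

```text
t 3.05 v -149.01273658697573 -9.666529091953466 109.11713890683397 rot [-3.14120441e+00  3.65631050e-04 -2.05635800e-01] F [-0.44840032 -0.36023545 -0.08758193] w -0.1180426577264296
```

View pics/side4.png

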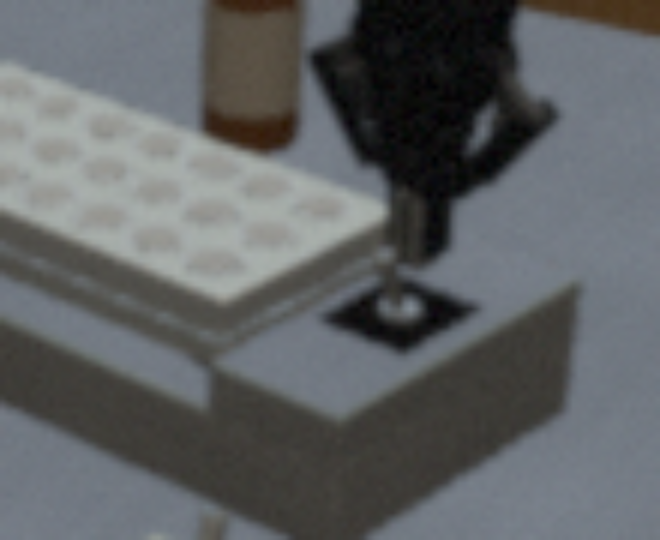

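View pics/w4.png

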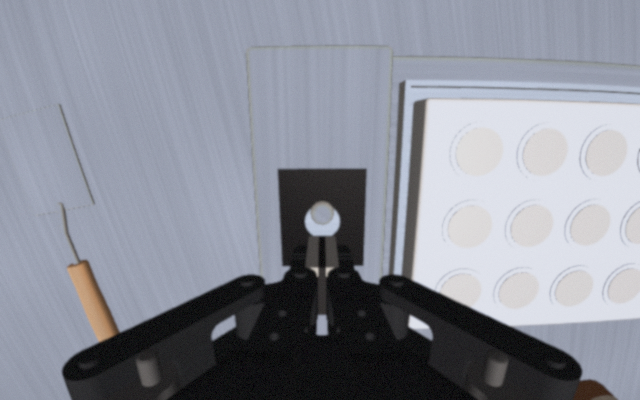

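The bat tip now shows at (322,212), just past the nut at (322,220). I back off and lift to check that it snapped on.

Call:
{"fn": "play_rows", "kwargs": {
  "targets": [
    {"slide": [0,12,0],"turn": [0,0,0],"hand": 0},
    {"slide": [0,15,0],"turn": [0,0,0],"hand": 0},
    {"slide": [0,0,-35],"turn": [0,0,0],"hand": 0},
    {"slide": [0,0,-20],"turn": [0,0,0],"hand": 0},
    {"slide": [0,0,0],"turn": [0,0,0],"hand": 0}
  ]
}}

```text
clock: 3.78
eef_pos: [534.1, -289.9, 165.8]
tool_rot: [3.14, -0.004, -0.208]
force: [0.5, 0.5, 0.1]
width: -0.0
```

```bash
python3 - <<'E'
from h import *
tcpv()
p,d=get_image("side"); cv2.imwrite("pics/side5.png",cv2.resize(p[110:200,300:410],None,fx=6,fy=6))
p,d=get_image("wrist"); cv2.imwrite("pics/w5.png",p)
C=cloud("wrist",d); D=C[...,:2]-V
v=np.dstack([D@ex,D@ey,C[...,2]])
m=(d>0)&(v[...,2]>108)&(v[...,2]<135)&(abs(v[...,0]+150)<25)&(abs(v[...,1])<35)
print(m.sum(), v[m].min(0),v[m].max(0),v[m].mean(0))
E
```

```text
t 3.77 v -147.98341887767037 -39.015303956405965 165.83648963434675 rot [ 3.14011644 -0.00352645 -0.20771904] F [0.52005577 0.50827981 0.09004593] w -0.014618562199950077
306 [-153.37238258    6.57675583  108.11687017] [-142.72957647   20.97256641  125.87911479] [-148.22062671   14.79977694  121.84731604]
```

View pics/side5.png

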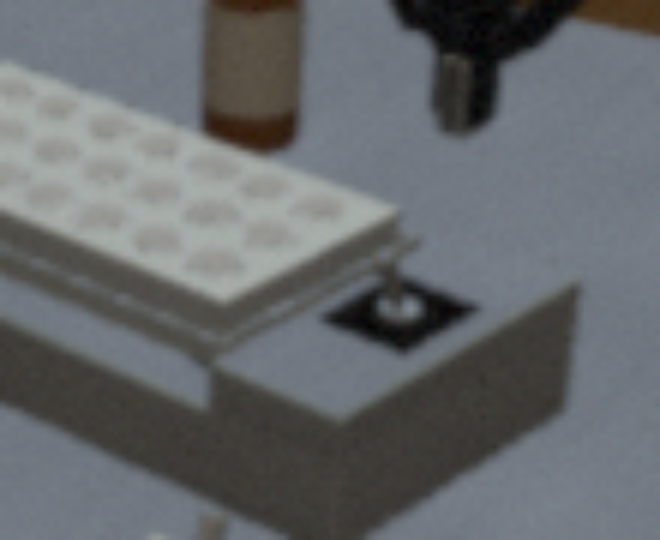

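View pics/w5.png

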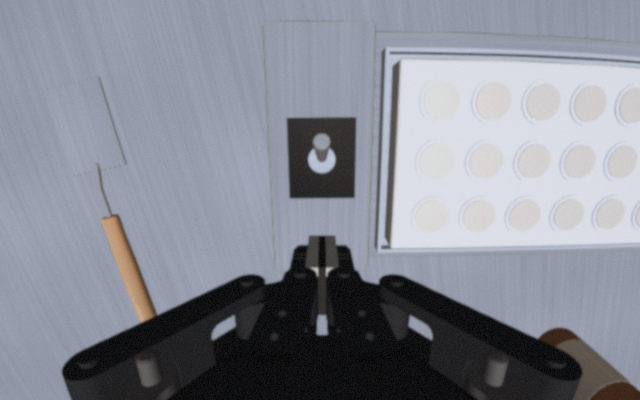

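It is on: the tip at (321,142) lies beyond the nut at (322,160), with y_v measured from 7 to 21 mm. I cross over above it to the +y side.

Call:
{"fn": "play_rows", "kwargs": {
  "targets": [
    {"slide": [0,-31,0],"turn": [0,0,0],"hand": 0},
    {"slide": [0,-31,0],"turn": [0,0,0],"hand": 0},
    {"slide": [0,-31,0],"turn": [0,0,0],"hand": 0},
    {"slide": [0,0,0],"turn": [0,0,0],"hand": 0},
    {"slide": [0,0,0],"turn": [0,0,0],"hand": 0}
  ]
}}

```text
clock: 4.5
eef_pos: [551.8, -197.8, 163.4]
tool_rot: [3.141, 0.002, -0.207]
force: [-0.6, -0.5, -0.4]
width: 0.0
```

```bash
python3 -c "
from h import *
tcpv()"
```

```text
t 4.5 v -149.44515993387185 54.84132968055251 163.4445155480268 rot [ 3.14073475e+00  1.55801078e-03 -2.06600828e-01] F [-0.62164534 -0.46039454 -0.42309098] w 0.02540391600111861
```

Clear of the bat by over 20 mm; I go down to z ~108 and wait.

Call:
{"fn": "play_rows", "kwargs": {
  "targets": [
    {"slide": [0,0,30],"turn": [0,0,0],"hand": 0},
    {"slide": [0,0,25],"turn": [0,0,0],"hand": 0},
    {"slide": [0,0,0],"turn": [0,0,0],"hand": 0},
    {"slide": [0,0,0],"turn": [0,0,0],"hand": 0},
    {"slide": [0,0,0],"turn": [0,0,0],"hand": 0}
  ]
}}

```text
clock: 5.12
eef_pos: [553.2, -197.5, 110.4]
tool_rot: [3.141, -0.002, -0.207]
force: [-0.0, -0.5, 0.5]
width: -0.2
```

Call:
{"fn": "play_rows", "kwargs": {
  "targets": [
    {"slide": [0,0,0],"turn": [0,0,0],"hand": 0},
    {"slide": [0,0,0],"turn": [0,0,0],"hand": 0},
    {"slide": [0,0,0],"turn": [0,0,0],"hand": 0},
    {"slide": [0,0,0],"turn": [0,0,0],"hand": 0},
    {"slide": [0,0,0],"turn": [0,0,0],"hand": 0}
  ]
}}

```text
clock: 5.75
eef_pos: [552.5, -196.8, 109.3]
tool_rot: [3.142, 0.0, -0.206]
force: [0.4, 0.6, 0.4]
width: 0.1
```

Call:
{"fn": "play_rows", "kwargs": {
  "targets": [
    {"slide": [0,0,0],"turn": [0,0,0],"hand": 0},
    {"slide": [0,0,0],"turn": [0,0,0],"hand": 0},
    {"slide": [0,0,0],"turn": [0,0,0],"hand": 0},
    {"slide": [0,0,0],"turn": [0,0,0],"hand": 0},
    {"slide": [0,0,0],"turn": [0,0,0],"hand": 0}
  ]
}}

```text
clock: 6.38
eef_pos: [552.5, -196.8, 109.3]
tool_rot: [-3.142, 0.0, -0.206]
force: [0.6, -0.0, 0.5]
width: -0.4
```

Call:
{"fn": "play_rows", "kwargs": {
  "targets": [
    {"slide": [0,0,0],"turn": [0,0,0],"hand": 0},
    {"slide": [0,0,0],"turn": [0,0,0],"hand": 0},
    {"slide": [0,0,0],"turn": [0,0,0],"hand": 0},
    {"slide": [0,0,0],"turn": [0,0,0],"hand": 0},
    {"slide": [0,0,0],"turn": [0,0,0],"hand": 0}
  ]
}}

```text
clock: 7.0
eef_pos: [552.5, -196.8, 109.3]
tool_rot: [-3.142, 0.0, -0.206]
force: [-0.8, -0.7, -0.0]
width: 0.2
```

```bash
python3 - <<'E'
from h import *
tcpv()
p,d=get_image("side"); cv2.imwrite("pics/side6.png",cv2.resize(p[110:200,300:410],None,fx=6,fy=6))
E
```

```text
t 7.0 v -148.8951570630568 55.93763682843417 109.30611994674247 rot [-3.14152534e+00  1.22336048e-05 -2.06040244e-01] F [-0.75117534 -0.71790282 -0.03706864] w 0.16742837075912817
```

View pics/side6.png

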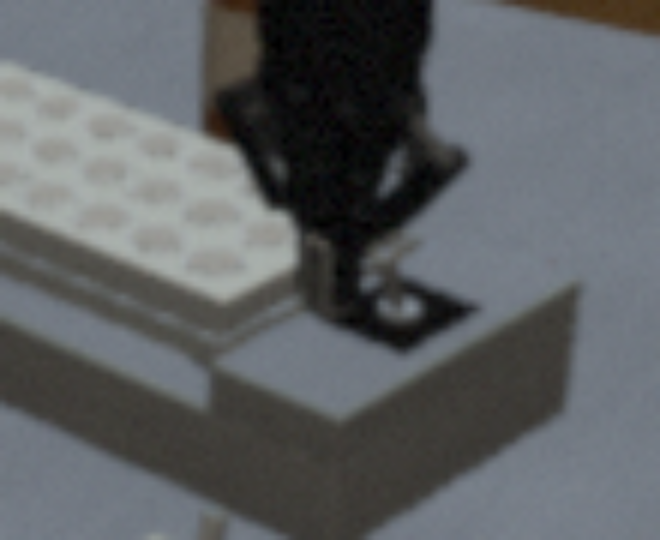

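The bat is still on (tip at about (385,260)) after running for about 4 s. Now I push it back, moving 45 mm to y_v ≈ +11.

Call:
{"fn": "play_rows", "kwargs": {
  "targets": [
    {"slide": [0,14,0],"turn": [0,0,0],"hand": 0},
    {"slide": [0,10,0],"turn": [0,0,0],"hand": 0},
    {"slide": [0,8,0],"turn": [0,0,0],"hand": 0},
    {"slide": [0,7,0],"turn": [0,0,0],"hand": 0},
    {"slide": [0,6,0],"turn": [0,0,0],"hand": 0}
  ]
}}

```text
clock: 7.68
eef_pos: [542.8, -242.3, 109.2]
tool_rot: [3.141, 0.0, -0.207]
force: [0.1, 0.2, 0.2]
width: -0.1
```

Call:
{"fn": "play_rows", "kwargs": {
  "targets": [
    {"slide": [0,1,0],"turn": [0,0,0],"hand": 0},
    {"slide": [0,0,0],"turn": [0,0,0],"hand": 0}
  ]
}}

```text
clock: 7.92
eef_pos: [542.9, -242.0, 109.2]
tool_rot: [3.141, 0.0, -0.206]
force: [1.1, 0.0, -0.4]
width: -0.0
```

```bash
python3 - <<'E'
from h import *
tcpv()
p,d=get_image("side"); cv2.imwrite("pics/side7.png",cv2.resize(p[110:200,300:410],None,fx=6,fy=6))
p,d=get_image("scene"); cv2.imwrite("pics/scene7.png",cv2.resize(p[175:245,165:285],None,fx=6,fy=6))
E
```

```text
t 7.92 v -149.0793191788054 9.67232488225133 109.16413615055983 rot [ 3.14142438e+00  2.95085052e-04 -2.06240734e-01] F [ 1.09042523  0.03891763 -0.38608994] w -0.004694344163176127
```

View pics/side7.png

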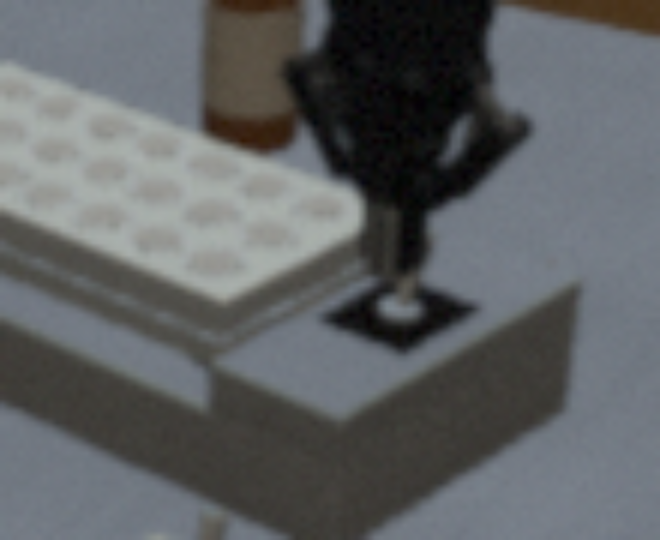

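View pics/scene7.png

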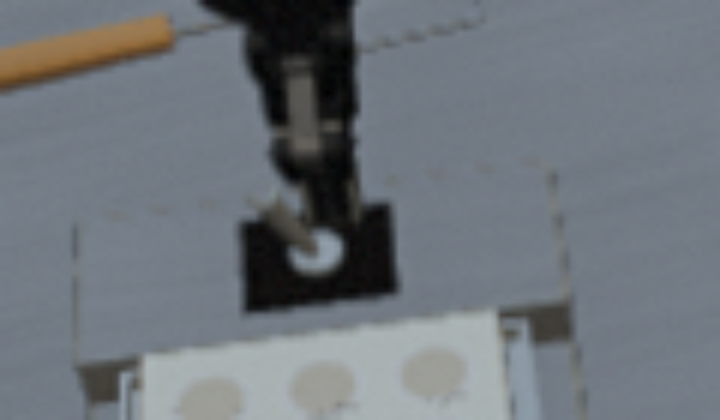

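The scene view shows the bat back to -y, tip at (260,205) left of the nut at (315,250). I retreat and lift.

Call:
{"fn": "play_rows", "kwargs": {
  "targets": [
    {"slide": [0,-15,0],"turn": [0,0,0],"hand": 0},
    {"slide": [0,-15,0],"turn": [0,0,0],"hand": 0},
    {"slide": [0,0,-45],"turn": [0,0,0],"hand": 0},
    {"slide": [0,0,-45],"turn": [0,0,0],"hand": 0},
    {"slide": [0,0,0],"turn": [0,0,0],"hand": 0}
  ]
}}

```text
clock: 8.65
eef_pos: [552.2, -211.7, 203.0]
tool_rot: [3.141, -0.008, -0.204]
force: [0.3, 0.3, 0.1]
width: -0.1
```

```bash
python3 - <<'E'
from h import *
tcpv()
p,d=get_image("side"); cv2.imwrite("pics/side8.png",p)
p,d=get_image("scene"); cv2.imwrite("pics/scene8.png",cv2.resize(p[130:270,165:445],None,fx=2.8,fy=2.8))
C=cloud("scene",d); D=C[...,:2]-V
v=np.dstack([D@ex,D@ey,C[...,2]])
m=(d>0)&(v[...,2]>108)&(v[...,2]<135)&(abs(v[...,0]+150)<25)&(abs(v[...,1])<35)
print(m.sum(), v[m].min(0),v[m].max(0),v[m].mean(0))
E
```

```text
t 8.65 v -146.2254998992356 41.288326530404085 202.97983467445624 rot [ 3.14122925 -0.00765326 -0.20405996] F [0.34074859 0.26062857 0.05012521] w -0.05040670098331282
27 [-151.06845738  -19.89368748  108.00498381] [-140.3475105    -7.08754902  124.03840029] [-145.01523113  -13.1652858   116.8362198 ]
```

View pics/side8.png

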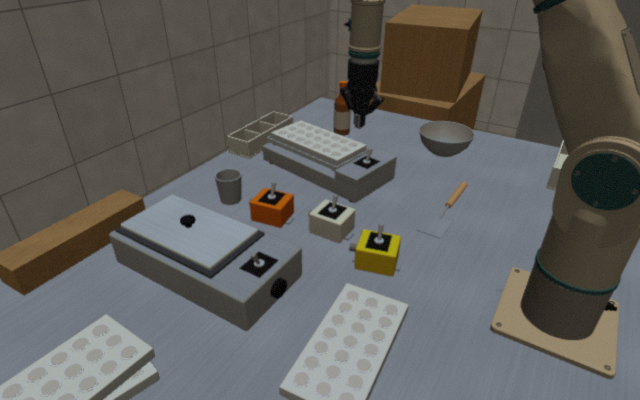

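View pics/scene8.png

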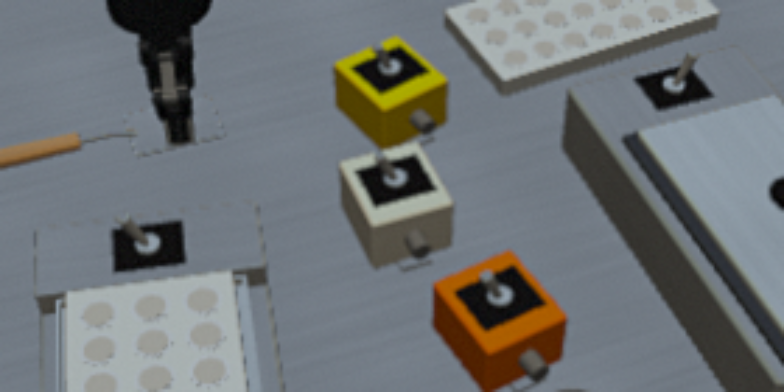

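The final pictures show the plate switch off again: its tip is at (128,222), left of the nut at (147,243). The pot bat at (683,65) still leans to on, the lamp bat at (385,158) to off, and the tool is clear.

```bash
python3 -c "
from cell import *
print(finish_job())"
```

```text
the job is handed in; nothing more can be done
None
```

The vibrating plate got its shake: I flipped its switch on, let it run, flipped it back off, and handed the job in at about 8.8 s. I pushed the bat with the shut fingers.

- **On:** it went over between about 2.6 and 3.0 s. The wrist camera showed it snapped on, with the bat 7 to 21 mm on the +y side.
- **Running time:** it was still on at 7.0 s and I pushed it back just after, so it ran for about 4 s.
- **Off:** the last scene picture has the bat 7 to 20 mm on the -y side, as at the start.
- **Other switches:** the melting pot's is still on and the bench lamp's still off. I touched nothing else.
- **Forces and clearance:** force readings, taken only at the end of each move, stayed at about 1 N. The tool ended clear of everything, about 200 mm above the bench.

No check failed. The bat's measured position was 1 to 3 mm off what the housing fit predicted, about what the camera calibration allows.

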